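# Clamp an offcut in the ratchet clamp

### The arm

A 6-joint arm with a two-finger parallel gripper is mounted at the origin on a cart in front of the work surface, level with it; the furniture and walls round the work are solid. World frame = base frame: x ahead of the robot, y to its left, z up, the work surface at z = 0. Lengths are in m, angles in rad, forces in N, time in s.
With the tool pointing down it reaches from about 0.35 to 0.975 m from the base axis. Payload 4.9 kg.
Tool frame: the origin (TCP) lies midway between the tips of the shut fingers; the grasp point (between the pads) lies 19 mm behind it (ctrl.tcp_to_grasp is the distance from the TCP to the grasp point, in m); z points along the fingers, y is the line along which they close (so a half turn about z gives the same grasp; the last joint's range is limited). The gripper opens to 85 mm and grips with 20 to 120 N. Pads are 22 mm wide; open, the fingers measure 114 mm over their backs; the gripper's body (76 mm by 85 mm) begins 54 mm behind the grasp point. The pads swing forward as they close: fully open they stand 13 mm farther back than shut.
Start: joints at [-1.452, 0.053, 1.613, -0, 1.476, -0.119], TCP at [0.147, -0.607, 0.231] pointing down, gripper open.
Joint ranges: [-3.01, 3.01], [-1.01, 2.22], [0.06, 2.58], [-1.02, 4.17], [0.09, 2.62], [-3.14, 3.14]. Speed limits (rad/s): [2.57, 2.57, 3.14, 3.14, 3.14, 3.14].

### API

Orientations are given as a rotation vector (axis times angle).
In Python, from station import ctrl gives the robot as it stands.
- The arm moves only by the shell command python3 jog.py 'ROWS' [FORCE]. ROWS is rows parted by semicolons, their numbers by spaces, 1 to 20 of them, each of 7 numbers: the finger opening in m, then dx, dy, dz in m, then a rotation vector rx, ry, rz in rad; each row is the pose to reach, as a shift and turn from the pose commanded when the command began, along the tool's axes at that moment; what a row does not reach only later rows make up. A row lasts 1/12 s, in which the tool goes at most 0.0417 m and 0.125 rad, less where a joint would pass 70% of its speed; a pose out of reach is approached as far as the arm can. The fingers move at their own pace and stop on an object; FORCE is the grip in N (left out, the last holds). Time passes only in rows, so rows that do not move let the fingers close. It prints the time, the measured TCP pose, the force, the opening and the grip force at its end.
- ctrl.get_obs(): the state, without advancing time (a new reading comes with each control period).
- ctrl.get_image(name): name is "scene" or "top" or "wrist"; returns the picture (384x512x3 uint8, red, green, blue); there is no depth.
- ctrl.camera_params(name): a dict with "fx", "fy", "cx", "cy" (pixels), "k1" (the pictures are not rectified: a ray, as slopes to the right and down, at radius r is drawn at 1 + k1 r^2 times it, then the intrinsics apply), "T" (4x4, takes a point from camera to world coordinates); the wrist camera has in their place "tool_from_camera" (4x4, takes a point from camera to tool coordinates, whose origin is the TCP and whose axes are the flange's). Camera axes: x right, y down, z forward; pixel columns grow to the right and rows downward; lengths in m; the calibration is good to about 2 mm. A picture is of the moment at which its call begins: read the wrist's pose just before it. camera_params takes no time and is no camera call.
- ctrl.finish_job(): hands the job in; it is judged then, once.
The state is a dict: "t": time; "q": joint angles; "dq": joint speeds; "effort": joint torques, N m; "tool_pos": TCP position; "tool_rot": TCP orientation; "contact_force": force on the tool from outside, world axes, zero at the start; "wrist_torque": the same for the moment, N m; "opening": finger opening in m; "grip_force": force on a finger pad.
Only numpy, scipy, OpenCV 4.12 (cv2) and the standard library are available. Lean on these libraries where they do the work, as an engineer would, in place of code of your own. Each camera call takes 0.05 s, during which the arm holds its last target. There are 200 camera calls.

### The job

Clamp the pine offcut end to end in the ratchet clamp, which was left wound too far shut to take it. Throw the pawl back off the toothed wheel and turn the knob back until the offcut fits, lay the offcut flat and lengthways on the bed between the fence and the sprung jaw face, and drop the pawl back on the wheel before the jaw squeezes the wood; then click the knob clockwise, a tooth at a time, until the pawl by itself keeps the jaw face pressed firmly on the offcut. Leave the tools and other things standing round about where they are.

Things in the scene. Friction and masses are not known exactly. Their poses are not given: they have to be found in the camera images.
- clamp: grey steel bench clamp, fixed to the worktop. Origin on the worktop under the middle of the bed; its y axis is the clamping line (+y from the jaw to the fence), z up. Bed 60 mm wide (x), its flat top 20 mm above the worktop. Fence face at y = +45 mm, knob axis at x = 0, y = -134 mm; fence and jaw are 40 to 46 mm wide and reach 52 to 54 mm above the worktop
- bed_centre (a point): middle of the bed on its top surface, 20 mm above the worktop; axes as clamp
- knob (a joint): knob on a 15-tooth wheel, upright axis (wheel 84 mm across, tooth tops at z = 36 mm), rad; 0 = jaw fully open, grows clockwise from above (tightening) to 2.2. A tooth is 0.419 rad, 6 mm of jaw. With the pawl on, it turns clockwise only and is held from turning back at each multiple of 0.419 (turn 0.1 past it so that the pawl drops). Needs 0.03 N m; stays where left if no wood is squeezed
- knob_grip (a point): on the knob's axis, 75 mm above the worktop, in the black bar grip (62 mm long, 22 mm thick, from 54 to 92 mm above the worktop). Turns with the knob: its x axis lies along the bar; parallel to the clamp's x at knob = 0
- pawl (a joint): flip-over pawl, hinged on a level axis parallel to the clamp's y; held by its weight only (100 g). 0 = resting in a tooth gap (up to 0.12 on a tooth), grows as it is lifted; past upright (about 1.6) it falls over backwards, away from the wheel, onto a stop at 2.35, and stays there
- pawl_pivot (a point): the pawl's hinge, at x = 52, y = -172 mm in the clamp's frame, 44.5 mm above the worktop; axes as clamp. The cheeks beside it reach 52 mm above the worktop
- pawl_bar (a point): middle of the part to pinch of the pawl's round cross bar (10 mm across, 40 mm free, along the clamp's y, black ball at its outer end), 33 mm to the clamp's -y side of the pawl arm. At pawl = 0 it is 55 mm to -x of the pivot and 2 mm above it; it swings round the pivot in the clamp's x-z plane, the bar turning between the fingers
- jaw (a joint): travel of the sliding jaw towards the fence, m; 0 = open, 0.0143 x joint knob; driven by the knob only. The jaw's sprung face, free, is at y = -45 mm + jaw in the clamp's frame, so the gap to the fence is 90 mm less jaw
- jaw_face (a joint): how far the sprung jaw face is pressed back into the jaw, m; 0 = free, at most 0.008; about 2 N to start and 1.2 N a mm; at the right tooth (the third from open, knob 1.26) it is about 3 mm pressed
- offcut: pine offcut, 24 x 75 x 16 mm (x, y, z), lying flat, long side along its y; origin at the centre of its underside. About 30 g
- sanding_block: cork sanding block, 46 x 86 x 27 mm, a bystander; origin at the centre of its underside
- bit_block: beech block with drill bits standing in it, 45 x 85 x 73 mm, a bystander; origin at the centre of its underside
- screwdriver: screwdriver, 192 mm long, lying along its y, a bystander
- jar: glass jar of nuts with a screwed-on lid, 51 mm across, 72 mm high, a bystander; origin at the centre of its underside

How it is judged:
By the outcome, as a careful person would: the job done as asked, in the order asked, and still so for the second after the job is handed in, with the robot touching nothing.
It also fails if it takes over 72 s, if anything falls off the work surface, if the arm or the gripper's body presses on something with over 40 N, if the wrist force passes 120 N, or if a joint passes its speed limit or range.

## Working session

There is one attempt and no reset: what is moved stays moved. The work goes in short steps, Python scripts to look and compute and a shell command to move; the robot and the scene stay as the last step left them, time stands still between calls to the robot, and variables do not carry over. Pictures are saved under pics/ and viewed, at most 10 in all, crops included, and the job is handed in when it is done.

```bash
ls; mkdir -p pics; python3 - <<'E'
from station import ctrl
import cv2,numpy as np
a=ctrl.get_image("scene");b=ctrl.get_image("top")
cv2.imwrite("pics/scene0.png",a[...,::-1]);cv2.imwrite("pics/top0.png",b[...,::-1])
for n in("scene","top","wrist"):print(n,ctrl.camera_params(n))
print(ctrl.get_obs(), ctrl.tcp_to_grasp)
E
```

```text
jog.py
pics
station.py
scene {'fx': 362.88241976338907, 'fy': 362.88241976338907, 'cx': 255.09975738621708, 'cy': 188.51393855998623, 'k1': -0.04544718097922374, 'T': array([[-0.79536184, -0.27674207,  0.53927115,  0.05791184],
       [-0.605594  ,  0.32523468, -0.72627702,  0.65738004],
       [ 0.02560172, -0.9042324 , -0.42627259,  0.48134056],
       [ 0.        ,  0.        ,  0.        ,  1.        ]])}
top {'fx': 425.7164049271372, 'fy': 425.7164049271372, 'cx': 255.66030334193658, 'cy': 179.40942095275983, 'k1': 0.03117301379881198, 'T': array([[-0.02686841, -0.98632316,  0.16261829,  0.37525908],
       [-0.99961972,  0.0255003 , -0.01049488, -0.03302736],
       [ 0.00620453, -0.16283843, -0.98663324,  1.38764782],
       [ 0.        ,  0.        ,  0.        ,  1.        ]])}
wrist {'fx': 271.95119236360233, 'fy': 271.95119236360233, 'cx': 259.18123923121334, 'cy': 185.46710254067713, 'k1': -0.04100493181500582, 'tool_from_camera': array([[-9.53254848e-04, -9.53073361e-01, -3.02737938e-01,
         7.69466603e-02
[... 264 characters left out ...]
: 0.1, 'q': array([-1.45201144e+00,  5.32723024e-02,  1.61415317e+00, -1.97076375e-05,
        1.47601355e+00, -1.18985418e-01]), 'dq': array([-2.84209516e-03,  7.08164325e-04, -4.38711020e-03, -8.19623187e-04,
       -5.09234934e-05, -7.01271079e-04]), 'effort': array([ 7.96509339e-04, -3.94902527e+01, -3.71361673e+01, -1.06565162e-04,
        3.89734312e-03, -6.40576147e-06]), 'tool_pos': array([ 0.14714648, -0.60684886,  0.23019956]), 'tool_rot': array([-3.11758397e+00, -3.72393498e-01,  3.05062982e-05]), 'contact_force': array([-0.36251178,  0.09015329,  0.84931623]), 'wrist_torque': array([-0.0307185 ,  0.00900918,  0.00081005]), 'grip_force': 0.0, 'opening': 0.08506913117379052} 0.0187
```
View pics/scene0.png

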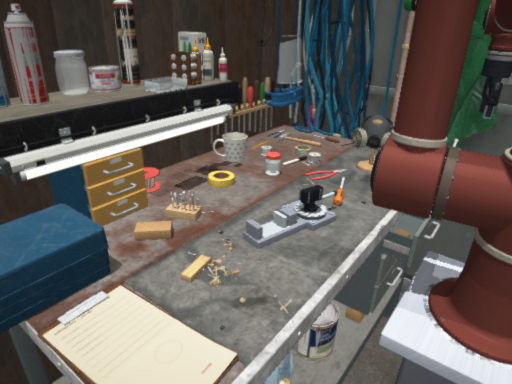

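View pics/top0.png

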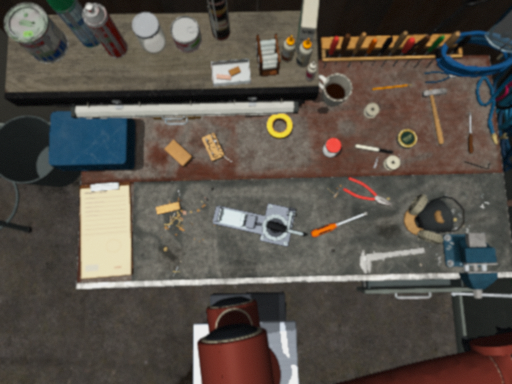

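The scene view shows the offcut at (196,267), the clamp around (290,225) and the knob at (312,195). In the top view the offcut is at (168,208), the fence end at (220,213), the knob at (277,227) and the pawl ball at (304,234).

```bash
cat > h.py <<'E'
from station import ctrl
import cv2,numpy as np
from scipy.spatial.transform import Rotation as Ro
def cam(n):
    p=ctrl.camera_params(n)
    if n=="wrist":
        o=ctrl.get_obs();M=np.eye(4);M[:3,:3]=Ro.from_rotvec(o["tool_rot"]).as_matrix();M[:3,3]=o["tool_pos"]
        T=M@p["tool_from_camera"]
    else: T=p["T"]
    return dict(K=np.array([[p["fx"],0,p["cx"]],[0,p["fy"],p["cy"]],[0,0,1]]),D=np.array([p["k1"],0,0,0]),T=T)
def snap(n,f=None):
    c=cam(n);im=ctrl.get_image(n)[...,::-1].copy()
    if f: cv2.imwrite("pics/"+f,im); np.savez("pics/"+f+".npz",**c)
    return im,c
def load(f): return cv2.imread("pics/"+f),dict(np.load("pics/"+f+".npz"))
def ray(c,uv):
    x=cv2.undistortPoints(np.array(uv,float).reshape(-1,1,2),c["K"],c["D"])[:,0]
    d=np.c_[x,np.ones(len(x))]@c["T"][:3,:3].T
    return c["T"][:3,3],d/np.linalg.norm(d,axis=1)[:,None]
def onz(c,uv,z):
    o,d=ray(c,uv);return o+d*((z-o[2])/d[:,2])[:,None]
def proj(c,P):
    Ti=np.linalg.inv(c["T"]);P=np.atleast_2d(P)
    return cv2.projectPoints(P.astype(float),cv2.Rodrigues(Ti[:3,:3])[0],Ti[:3,3],c["K"],c["D"])[0][:,0]
def tri(views):  # [(c,uv)..] -> point, residual
    A=np.zeros((3,3));b=np.zeros(3);L=[]
    for c,uv in views:
        o,d=ray(c,[uv]);Q=np.eye(3)-np.outer(d[0],d[0]);A+=Q;b+=Q@o;L.append((o,Q))
    p=np.linalg.solve(A,b);return p,[float(np.linalg.norm(Q@(p-o))) for o,Q in L]
def down(yaw):  # tool pointing down; tool x axis at angle yaw in world
    c,s=np.cos(yaw),np.sin(yaw);return np.array([[c,s,0],[s,-c,0],[0,0,-1.]])
def delta(p,R=None):
    o=ctrl.get_obs();R0=Ro.from_rotvec(o["tool_rot"]).as_matrix()
    R=R0 if R is None else R
    d=R0.T@(np.array(p)-o["tool_pos"]);r=Ro.from_matrix(R0.T@R).as_rotvec()
    print("d",d.round(4),"r",r.round(4),"rows>=",max(np.linalg.norm(d)/.0417,np.linalg.norm(r)/.125).__round__(1))
def state():
    o=ctrl.get_obs();R=Ro.from_rotvec(o["tool_rot"]).as_matrix()
    print("t",round(o["t"],2),"p",o["tool_pos"].round(4),"x",R[:,0].round(3),"z",R[:,2].round(3),"q",o["q"].round(2),"op",round(o["opening"],4),"F",o["contact_force"].round(1),"g",round(o["grip_force"],1))
E
python3 - <<'E'
from h import *
c=cam("top")
for n,uv,z in [("offcut",(168,208),.016),("fence",(220,213),.03),("knob",(277,227),.09),("ball",(304,234),.046),("sand",(178,152),.027),("bits",(213,147),.05),("jar",(332,148),.07),("scr",(320,231),.02),("scrtip",(366,213),.01)]:
    print(n,onz(c,[uv],z)[0].round(3))
state()
k=onz(c,[(277,227)],.09)[0];f=onz(c,[(220,213)],.03)[0];y=(f-k)[:2];print("yaw",np.arctan2(-y[0],y[1]))
delta([.40,.03,.32],down(0)); delta([.40,.03,.32],down(np.pi))
E
```

```text
offcut [0.515 0.237 0.016]
fence [0.493 0.069 0.03 ]
knob [ 0.441 -0.108  0.09 ]
ball [ 0.42  -0.194  0.046]
sand [0.697 0.204 0.027]
bits [0.705 0.087 0.05 ]
jar [ 0.687 -0.292  0.07 ]
scr [ 0.429 -0.248  0.02 ]
scrtip [ 0.483 -0.402  0.01 ]
t 0.1 p [ 0.1471 -0.6068  0.2302] x [0.972 0.236 0.   ] z [-0.     0.002 -1.   ] q [-1.45  0.05  1.61 -0.    1.48 -0.12] op 0.0851 F [-0.4  0.1  0.8] g 0.0
yaw -0.28754141382810094
d [ 0.3958 -0.5595 -0.0887] r [-0.0019  0.      0.2378] rows>= 16.6
d [ 0.3958 -0.5595 -0.0887] r [-0.0000e+00 -2.7000e-03 -2.9038e+00] rows>= 23.2
```

```bash
python3 jog.py '0.085 0.37 -0.535 -0.03 0 0 0.238;0.085 0.37 -0.535 -0.03 0 0 0.238;0.085 0.37 -0.535 -0.03 0 0 0.238;0.085 0.37 -0.535 -0.03 0 0 0.238;0.085 0.37 -0.535 -0.03 0 0 0.238;0.085 0.37 -0.535 -0.03 0 0 0.238;0.085 0.37 -0.535 -0.03 0 0 0.238;0.085 0.37 -0.535 -0.03 0 0 0.238;0.085 0.37 -0.535 -0.03 0 0 0.238;0.085 0.37 -0.535 -0.03 0 0 0.238;0.085 0.37 -0.535 -0.03 0 0 0.238;0.085 0.37 -0.535 -0.03 0 0 0.238;0.085 0.37 -0.535 -0.03 0 0 0.238;0.085 0.37 -0.535 -0.03 0 0 0.238;0.085 0.37 -0.535 -0.03 0 0 0.238;0.085 0.37 -0.535 -0.03 0 0 0.238;0.085 0.37 -0.535 -0.03 0 0 0.238;0.085 0.37 -0.535 -0.03 0 0 0.238'
python3 -c "
from h import *
state();snap('wrist','w1.png')"
```

```text
t: 1.6
tool_pos: [0.3806, 0.0009, 0.2609]
tool_rot: [3.141, 0.006, -0.002]
contact_force: [0.1, -0.3, 0.1]
opening: 0.085
grip_force: 0.0
t 1.6 p [0.3806 0.0009 0.2609] x [ 1.     0.004 -0.001] z [-0.001 -0.    -1.   ] q [-0.19 -0.6   2.1  -0.    1.65  1.37] op 0.085 F [ 0.1 -0.3  0.1] g 0.0
```

View pics/w1.png

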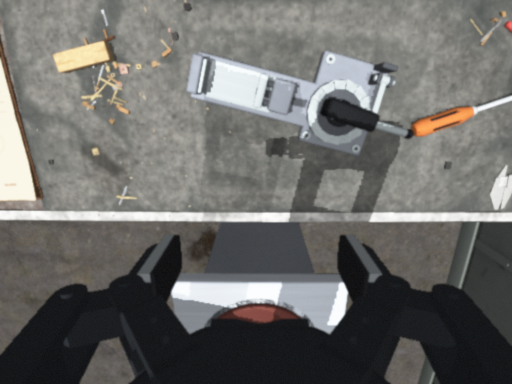

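The first wrist view shows the clamp: bed corners near (192,95) and (200,53), knob centre near (340,110), pawl hinge at (385,68), pawl bar ball at (408,130). The offcut is at (82,56). The screwdriver butt at (415,127) lies next to the ball. I'll take a second, lower view.

```bash
python3 jog.py '0.085 0 0.08 0.09 0 0 0;0.085 0 0.08 0.09 0 0 0;0.085 0 0.08 0.09 0 0 0;0.085 0 0.08 0.09 0 0 0;0.085 0 0.08 0.09 0 0 0'
python3 -c "
from h import *
state();im,c=snap('wrist','w2.png')
cv2.imwrite('pics/w2b.png',cv2.resize(im[0:260],None,fx=1.56,fy=1.56,interpolation=3))"
```

```text
t: 2.07
tool_pos: [0.379, -0.0817, 0.1692]
tool_rot: [-3.14, 0.009, 0.007]
contact_force: [0.6, -0.5, 0.6]
opening: 0.0846
grip_force: 0.0
t 2.07 p [ 0.379  -0.0817  0.1692] x [ 1.    -0.006 -0.004] z [-0.004  0.002 -1.   ] q [-0.4  -0.53  2.2   0.    1.47  1.17] op 0.0846 F [ 0.6 -0.5  0.6] g 0.0
```

View pics/w2b.png

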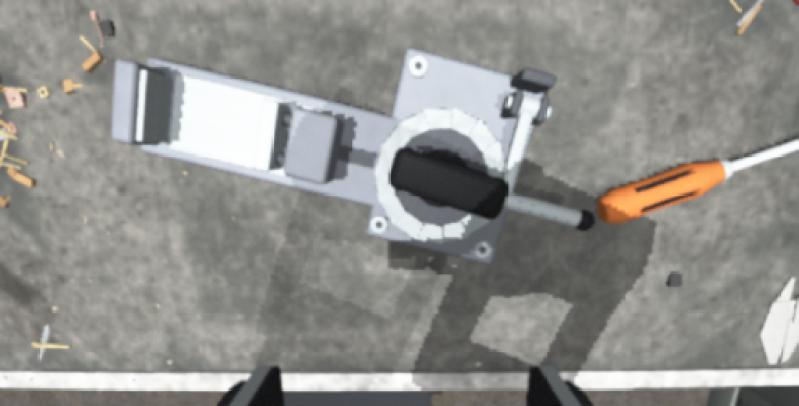

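The second view, in w2 pixels (shown coordinates / 1.56), gives the fence top at (80,65), the bright bed around (147,77), the knob bar at (287,117) lying along the clamp's y, the ball at (375,140) and the hinge at (340,55).

```bash
python3 - <<'E'
from h import *
for f,lo in (("w1.png",205),("w2.png",240)):
    im,c=load(f);hsv=cv2.cvtColor(im,cv2.COLOR_BGR2HSV)
    for nm,m in (("dark",(im.max(2)<45)),("bright",(im.min(2)>185)),("wood",(hsv[...,0]>10)&(hsv[...,0]<28)&(hsv[...,1]>80)&(hsv[...,2]>120)),("grey",(im.min(2)>115)&(im[...,0].astype(int)-im[...,2]>8))):
        m=m.astype(np.uint8)*255;m[lo:]=0
        for k in cv2.findContours(m,0,2)[0]:
            if cv2.contourArea(k)>25:
                (cx,cy),(w,h),a=cv2.minAreaRect(k);print(f,nm,round(cv2.contourArea(k)),"c",round(cx,1),round(cy,1),"wh",round(w,1),round(h,1),round(a,1), cv2.boxPoints(((cx,cy),(w,h),a)).round(0).astype(int).tolist())
im,c=load("w2.png");a=cv2.resize(im[20:172,60:400],None,fx=2.3,fy=2.3,interpolation=3)
im,c=load("w1.png");b=cv2.resize(im[42:156,180:440],None,fx=2.1,fy=2.1,interpolation=3);b=cv2.copyMakeBorder(b,0,0,0,a.shape[1]-b.shape[1],0)
cv2.imwrite("pics/z12.png",np.vstack([a,b]))
E
```

```text
w1.png dark 538 c 348.7 115.5 wh 56.4 26.0 15.3 [[318, 121], [325, 96], [379, 110], [372, 135]]
w1.png bright 487 c 503.1 186.3 wh 19.1 40.1 20.6 [[487, 202], [501, 164], [519, 171], [505, 208]]
w1.png bright 144 c 492.5 104.6 wh 6.6 40.3 73.4 [[472, 107], [511, 96], [513, 102], [474, 114]]
w1.png bright 178 c 380.0 93.5 wh 7.6 38.1 21.4 [[369, 110], [383, 74], [391, 77], [377, 113]]
w1.png bright 2482 c 17.0 130.5 wh 34.0 139.0 0.0 [[0, 200], [0, 61], [34, 61], [34, 200]]
w1.png bright 64 c 201.6 75.4 wh 2.9 33.5 11.3 [[197, 92], [203, 59], [206, 59], [200, 92]]
w1.png bright 189 c 193.7 73.3 wh 6.9 34.5 10.9 [[187, 90], [194, 56], [200, 57], [194, 91]]
w1.png bright 4217 c 281.8 90.3 wh 71.4 179.9 88.0 [[191, 58], [370, 51], [373, 123], [193, 129]]
w1.png wood 894 c 443.3 120.3 wh 17.1 62.9 71.6 [[411, 122], [470, 102], [476, 118], [416, 138]]
w1.png wood 46 c 121.9 108.8 wh 14.8 4.6 36.9 [[115, 106], [117, 103], [129, 111], [126, 115]]
w1.png wood 30 c 88.0 105.2 wh 11.9 4.4 35.5 [[82, 104], [84, 100], [94, 107], [92, 110]]
w1.png wood 26 c 64.5 61.7 wh 3.5 17.3 78.7 [[56, 62], [7
[... 1551 characters left out ...]
 113.1 wh 18.2 5.6 31.6 [[3, 111], [6, 106], [22, 116], [19, 120]]
w2.png wood 1548 c 425.3 121.5 wh 22.5 81.3 71.2 [[383, 124], [460, 98], [467, 119], [390, 145]]
w2.png wood 31 c 45.5 54.5 wh 7.0 9.0 90.0 [[41, 51], [50, 51], [50, 58], [41, 58]]
w2.png wood 60 c 58.5 39.0 wh 4.9 13.4 45.0 [[52, 42], [62, 33], [65, 36], [56, 46]]
w2.png grey 78 c 308.0 162.0 wh 11.3 14.1 45.0 [[299, 163], [309, 153], [317, 161], [307, 171]]
w2.png grey 45 c 345.0 49.0 wh 17.1 4.2 17.1 [[336, 49], [337, 45], [354, 50], [353, 54]]
w2.png grey 962 c 82.6 64.6 wh 21.4 52.8 3.0 [[71, 90], [73, 38], [95, 39], [92, 92]]
w2.png grey 14907 c 229.7 94.5 wh 124.7 279.3 87.9 [[88, 37], [367, 27], [372, 152], [92, 162]]
```

View pics/z12.png

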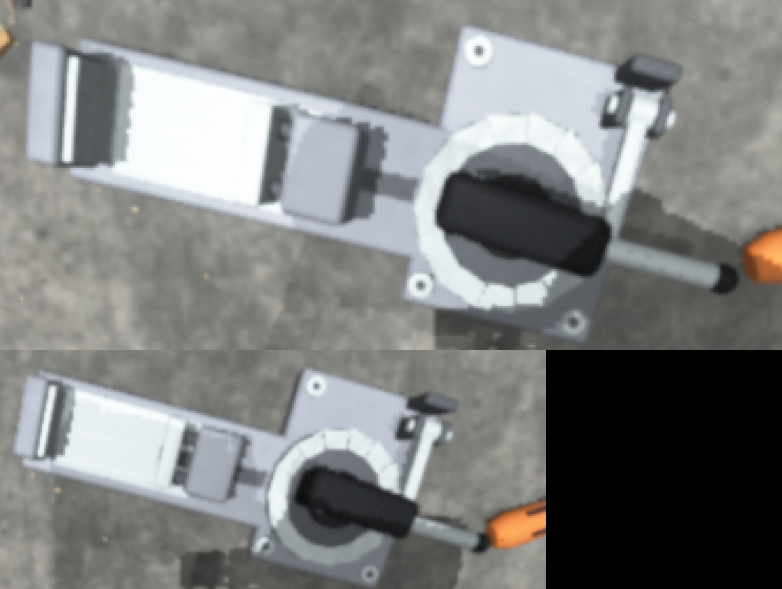

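Both views show the same features clearly: three bolts, wheel ring, bar grip, ball and fence top. Next I triangulate them and fit the clamp frame.

```bash
python3 - <<'E'
from h import *
c1=load("w1.png")[1];c2=load("w2.png")[1];ct=cam("top");cs=cam("scene")
A=lambda x,y:(60+x/2.3,20+y/2.3)
B=lambda x,y:(180+x/2.1,42+(y-350)/2.1)
P={}
for n,a,b in [("barc",(522,226),(358,501)),("barL",(442,203),(302,485)),("barR",(603,250),(415,517)),("bolt1",(479,50),(316,385)),("bolt2",(420,285),(265,546)),("bolt3",(573,322),(370,574)),("ball",(727,278),(482,543)),("wheel",(512,211),(334,495)),("fenceOT",(35,42),(25,373)),("fenceOB",(30,160),(17,453)),("nutR",(671,119),(447,436)),("jawTR",(362,123),(245,435)),("jawBR",(345,223),(233,503))]:
    p,r=tri([(c1,B(*b)),(c2,A(*a))]);P[n]=p;print(n,p.round(4),np.round(r,4))
print("wheel z36",onz(c2,[A(512,211)],.036)[0].round(4),onz(c1,[B(334,495)],.036)[0].round(4))
print("bar z92",onz(c2,[A(522,226)],.092)[0].round(4),onz(c1,[B(358,501)],.092)[0].round(4))
f=lambda n:P[n][:2]
ang=lambda d:np.arctan2(-d[0],d[1])
print("yaw bolts", np.arctan2(*(f("bolt1")-f("bolt2"))[::-1]),"bolt23",ang(f("bolt2")-f("bolt3")))
# base strip edges at z ~.02: long edges in a
for z in (.012,.02):
  for (p,q) in (((82,42),(440,125)),((80,178),(405,252))):
    w=onz(c2,[A(*p),A(*q)],z);print("edge",z,w.round(4).tolist(),ang((w[0]-w[1])[:2]))
for (p,q) in (((135,65),(268,100)),((125,165),(250,205))):
    w=onz(c2,[A(*p),A(*q)],.02);print("bedpad",w.round(4).tolist(),ang((w[0]-w[1])[:2]))
E
```

```text
barc [ 0.4416 -0.1065  0.0796] [0.0008 0.0008]
barL [ 0.4495 -0.0775  0.0679] [0.0009 0.0009]
barR [ 0.4346 -0.1325  0.0958] [0.0007 0.0007]
bolt1 [ 0.5091 -0.0926  0.0221] [0.0001 0.0001]
bolt2 [ 0.4106 -0.0658  0.024 ] [0.0002 0.0002]
bolt3 [ 0.3929 -0.1367  0.0257] [0.0004 0.0004]
ball [ 0.4171 -0.196   0.0504] [0.0004 0.0004]
wheel [ 0.4437 -0.1069  0.0302] [0.0001 0.0001]
fenceOT [0.5113 0.0804 0.047 ] [0.0003 0.0003]
fenceOB [0.4674 0.0862 0.0539] [0.0003 0.0003]
nutR [ 0.4797 -0.169   0.0425] [0.0005 0.0005]
jawTR [ 0.4782 -0.0463  0.0504] [0.0003 0.0003]
jawBR [ 0.4405 -0.0394  0.0609] [0.0007 0.0007]
wheel z36 [ 0.4441 -0.1064  0.036 ] [ 0.4438 -0.1052  0.036 ]
bar z92 [ 0.4417 -0.1053  0.092 ] [ 0.443  -0.1023  0.092 ]
yaw bolts -0.2661550017773742 bolt23 -0.2436711827833296
edge 0.012 [[0.5175, 0.0808, 0.012], [0.4805, -0.0756, 0.012]] -0.2323207524914244
edge 0.012 [[0.4603, 0.0915, 0.012], [0.4245, -0.0583, 0.012]] -0.23447257913064626
edge 0.02 [[0.5159, 0.0764, 0.02], [0.4799, -0.0758, 0.02]] -0.23232075249142387
edge 0.02 [[0.4602, 0.0868, 0.02], [0.4254, -0.059, 0.02]] -0.2344725791306461
bedpad [[0.5061, 0.0546, 0.02], [0.4909, -0.0017, 0.02]] -0.26422269666149306
bedpad [[0.4653, 0.0652, 0.02], [0.447, 0.0104, 0.02]] -0.32187277652536816
```

```bash
cat >> h.py <<'E'
YAW=-.234;XC=np.array([np.cos(YAW),np.sin(YAW),0]);YC=np.array([-np.sin(YAW),np.cos(YAW),0])
KN=np.array([.444,-.106,0]);O=KN+.134*YC
def W(x,y,z): return O+x*XC+y*YC+np.array([0,0,z])   # clamp frame -> world
E
python3 - <<'E'
from h import *
print(W(-.003,-.205,.0465))
delta(W(-.003,-.205,.12),down(np.pi/2+YAW))
E
```

```text
[ 0.42461896 -0.1743694   0.0465    ]
d [0.0448 0.0929 0.0511] r [-1.1000e-03  2.0000e-04 -1.3406e+00] rows>= 10.7
```

```bash
python3 jog.py '0.085 0.045 0.093 0 0 0 -1.34;0.085 0.045 0.093 0 0 0 -1.34;0.085 0.045 0.093 0 0 0 -1.34;0.085 0.045 0.093 0 0 0 -1.34;0.085 0.045 0.093 0 0 0 -1.34;0.05 0.045 0.093 0.05 0 0 -1.34;0.05 0.045 0.093 0.05 0 0 -1.34;0.05 0.045 0.093 0.05 0 0 -1.34;0.05 0.045 0.093 0.05 0 0 -1.34;0.05 0.045 0.093 0.05 0 0 -1.34;0.05 0.045 0.093 0.05 0 0 -1.34;0.05 0.045 0.093 0.05 0 0 -1.34;0.05 0.045 0.093 0.05 0 0 -1.34' 20
python3 - <<'E'
from h import *
state();im,c=snap('wrist','w3.png')
print(proj(c,[W(-.003,-.205,.0465),W(-.003,-.228,.0465),W(0,-.134,.092)]).round(0))
delta(W(-.003,-.205,.032),down(np.pi/2+YAW))
E
```

```text
t: 3.2
tool_pos: [0.4269, -0.1735, 0.1232]
tool_rot: [2.462, 1.946, 0.002]
contact_force: [-0.0, -1.6, 1.3]
opening: 0.0498
grip_force: 0.0
t 3.2 p [ 0.4269 -0.1735  0.1232] x [ 0.231  0.973 -0.001] z [ 0.003 -0.001 -1.   ] q [-0.55 -0.27  2.09  0.    1.31 -0.31] op 0.0498 F [-0.  -1.6  1.3] g 0.0
[[256. 194.]
 [256. 219.]
 [260. 110.]]
d [-0.0013 -0.002   0.0908] r [0.0024 0.0007 0.0011] rows>= 2.2
```

View pics/w3.png

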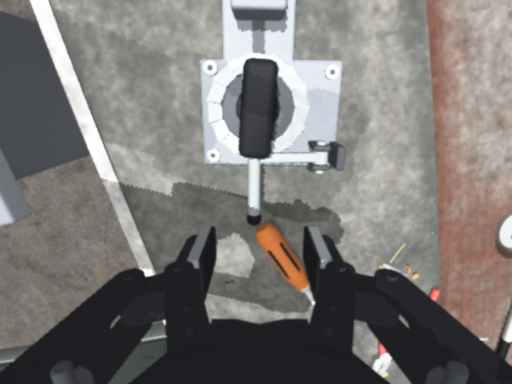

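The third view shows the pawl bar from (254,160) to (254,212), with the ball at (254,219). My projections (256,194) and (256,219) agree to within about 2 mm. Next I descend and pinch.

```bash
python3 jog.py '0.05 -0.001 -0.003 0.04 0 0 0;0.05 -0.001 -0.003 0.075 0 0 0;0.05 -0.001 -0.003 0.091 0 0 0;0.05 -0.001 -0.003 0.091 0 0 0;0.0 -0.001 -0.003 0.091 0 0 0;0.0 -0.001 -0.003 0.091 0 0 0;0.0 -0.001 -0.003 0.091 0 0 0;0.0 -0.001 -0.003 0.091 0 0 0;0.0 -0.001 -0.003 0.091 0 0 0' 20; python3 -c "
from h import *
state()"
```

```text
t: 4.0
tool_pos: [0.4222, -0.1741, 0.032]
tool_rot: [-2.462, -1.95, 0.003]
contact_force: [-8.3, 0.4, 5.9]
opening: 0.0088
grip_force: 20.5
t 4.0 p [ 0.4222 -0.1741  0.032 ] x [ 0.229  0.973 -0.001] z [-0.002 -0.001 -1.   ] q [-0.55 -0.14  2.15 -0.    1.13 -0.32] op 0.0088 F [-8.3  0.4  5.9] g 20.5
```

```bash
python3 jog.py '0 0 0.0022 -0.0135 0 0 0;0 0 0.0077 -0.0261 0 0 0;0 0 0.0161 -0.0369 0 0 0;0 0 0.027 -0.0453 0 0 0;0 0 0.0396 -0.0508 0 0 0;0 0 0.0531 -0.053 0 0 0;0 0 0.0694 -0.0511 0 0 0;0 0 0.0845 -0.0444 0 0 0;0 0 0.0845 -0.0444 0 0 0;0 0 0.0845 -0.0444 0 0 0'; python3 -c "
from h import *
state()"
```

```text
t: 4.83
tool_pos: [0.5061, -0.1943, 0.0764]
tool_rot: [2.46, 1.948, 0.0]
contact_force: [1.0, -4.8, -0.7]
opening: 0.009
grip_force: 20.0
t 4.83 p [ 0.5061 -0.1943  0.0764] x [ 0.229  0.973 -0.002] z [ 0.003 -0.003 -1.   ] q [-0.5   0.    1.94 -0.    1.2  -0.27] op 0.009 F [ 1.  -4.8 -0.7] g 20.0
```

```bash
python3 jog.py '0.035 0 0 0 0 0 0;0.035 0 0 0 0 0 0;0.035 0 0 0 0 0 0;0.035 0 0 -0.04 0 0 0;0.035 0 0 -0.08 0 0 0;0.085 0 0 -0.11 0 0 0;0.085 0 0 -0.11 0 0 0'; python3 - <<'E'
from h import *
state();delta(W(0,-.134,.16),down(np.pi/2+YAW))
im,c=snap('wrist','w4.png')
def bar(im,c,lo):
    m=(im.max(2)<45).astype(np.uint8);m[lo:]=0
    k=max(cv2.findContours(m,0,2)[0],key=cv2.contourArea);b=cv2.minAreaRect(k);print(b)
bar(im,c,230);im3,c3=load('w3.png');bar(im3,c3,220)
w=onz(c3,[(261.5,60),(255,157)],.092);print(w.round(4),"bar yaw",np.arctan2(*(w[0]-w[1])[[1,0]]))
E
```

```text
t: 5.42
tool_pos: [0.5083, -0.1945, 0.1935]
tool_rot: [2.453, 1.943, 0.009]
contact_force: [1.1, -0.8, 0.7]
opening: 0.0581
grip_force: 0.0
t 5.42 p [ 0.5083 -0.1945  0.1935] x [ 0.229  0.973 -0.003] z [ 0.012 -0.006 -1.   ] q [-0.5  -0.12  1.85  0.    1.4  -0.27] op 0.0581 F [ 1.1 -0.8  0.7] g 0.0
d [ 0.0715 -0.0833  0.0322] r [0.0134 0.0031 0.0033] rows>= 2.7
((177.6573028564453, 108.15168762207031), (31.180519104003906, 67.90756225585938), 12.994616508483887)
((273.5687561035156, 110.139404296875), (7.803463935852051, 58.159515380859375), 7.431407928466797)
[[ 0.4513 -0.0786  0.092 ]
 [ 0.4339 -0.134   0.092 ]] bar yaw 1.26681079809772
```

View pics/w4.png

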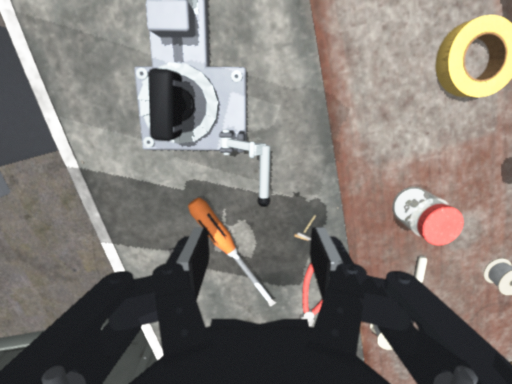

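The fourth view shows the pawl thrown back (bar at (263,180), to the right of the hinge) and the knob bar at (166,105). Now I grip the knob.

```bash
python3 - <<'E'
from h import *
delta([.4435,-.106,.13],down(1.267)); delta([.4435,-.106,.061],down(1.267))
E
```

```text
d [ 0.0711 -0.0824  0.0592] r [0.009  0.0016 0.073 ] rows>= 3.0
d [ 0.0712 -0.083   0.1282] r [0.009  0.0016 0.073 ] rows>= 4.0
```

```bash
python3 jog.py '0.05 0.071 -0.083 0.02 0 0 0.073;0.05 0.071 -0.083 0.06 0 0 0.073;0.05 0.071 -0.083 0.06 0 0 0.073;0.05 0.071 -0.083 0.06 0 0 0.073;0.05 0.071 -0.083 0.06 0 0 0.073;0.05 0.071 -0.083 0.06 0 0 0.073'; python3 - <<'E'
from h import *
state();delta([.4435,-.106,.061],down(1.267))
E
```

```text
t: 5.97
tool_pos: [0.4399, -0.1045, 0.1241]
tool_rot: [-2.531, -1.86, 0.0]
contact_force: [0.2, 0.1, 0.3]
opening: 0.0501
grip_force: 0.0
t 5.97 p [ 0.4399 -0.1045  0.1241] x [0.299 0.954 0.   ] z [-0.001  0.    -1.   ] q [-0.4  -0.29  2.11  0.    1.32 -0.09] op 0.0501 F [0.2 0.1 0.3] g 0.0
d [-0.0003  0.0039  0.0631] r [-0.0007 -0.0001  0.0004] rows>= 1.5
```

```bash
python3 jog.py '0.05 0 0.0039 0.03 0 0 0;0.05 0 0.0039 0.063 0 0 0;0.05 0 0.0039 0.063 0 0 0;0.05 0 0.0039 0.063 0 0 0;0.01 0 0.0039 0.063 0 0 0;0.01 0 0.0039 0.063 0 0 0;0.01 0 0.0039 0.063 0 0 0;0.01 0 0.0039 0.063 0 0 0' 30; python3 - <<'E'
from h import *
state()
E
```

```text
t: 6.63
tool_pos: [0.4419, -0.1058, 0.0642]
tool_rot: [-2.527, -1.857, 0.009]
contact_force: [-17.5, 3.7, 15.4]
opening: 0.0213
grip_force: 32.7
t 6.63 p [ 0.4419 -0.1058  0.0642] x [ 0.299  0.954 -0.001] z [-0.008  0.001 -1.   ] q [-0.4  -0.19  2.14 -0.    1.2  -0.09] op 0.0213 F [-17.5   3.7  15.4] g 32.7
```

```bash
python3 jog.py '0.01 0 -0.0025 -0.006 0 0 0;0.01 0 -0.0025 -0.006 0 0 0;0.01 0 -0.0025 -0.006 0 0 -0.12;0.01 0 -0.0025 -0.006 0 0 -0.24;0.01 0 -0.0025 -0.006 0 0 -0.36;0.01 0 -0.0025 -0.006 0 0 -0.36' 30; python3 - <<'E'
from h import *
state();print(ctrl.get_obs()["wrist_torque"])
E
```

```text
t: 7.13
tool_pos: [0.4419, -0.1056, 0.0659]
tool_rot: [2.152, 2.284, 0.001]
contact_force: [10.3, -4.6, -24.0]
opening: 0.0214
grip_force: 34.1
t 7.13 p [ 0.4419 -0.1056  0.0659] x [-0.06   0.998 -0.002] z [ 0.003 -0.001 -1.   ] q [-0.4  -0.2   2.15 -0.    1.2  -0.46] op 0.0214 F [ 10.3  -4.6 -24. ] g 34.1
[-0.66936824 -1.44678482  0.01522414]
```

```bash
python3 jog.py '0.01 0 0.001 0.0035 0 0 -0.12;0.01 0 0.001 0.0035 0 0 -0.24;0.01 0 0.001 0.0035 0 0 -0.36;0.01 0 0.001 0.0035 0 0 -0.48;0.01 0 0.001 0.0035 0 0 -0.6;0.01 0 0.001 0.0035 0 0 -0.72;0.01 0 0.001 0.0035 0 0 -0.84;0.01 0 0.001 0.0035 0 0 -0.96;0.01 0 0.001 0.0035 0 0 -1.08;0.01 0 0.001 0.0035 0 0 -1.15;0.01 0 0.001 0.0035 0 0 -1.15'; python3 - <<'E'
from h import *
state();print(ctrl.get_obs()["wrist_torque"])
E
```

```text
t: 8.05
tool_pos: [0.4432, -0.1051, 0.0657]
tool_rot: [0.568, 3.089, 0.001]
contact_force: [-2.7, 3.5, -0.4]
opening: 0.0211
grip_force: 37.4
t 8.05 p [ 0.4432 -0.1051  0.0657] x [-0.935  0.356 -0.001] z [ 0.001  0.    -1.   ] q [-0.4  -0.2   2.14  0.    1.2  -1.6 ] op 0.0211 F [-2.7  3.5 -0.4] g 37.4
[0.33182868 0.37278081 0.04539464]
```

```bash
python3 jog.py '0.05 0 0 0 0 0 0;0.05 0 0 0 0 0 0;0.05 0 0 0 0 0 0;0.05 0 0 -0.04 0 0 0;0.05 0 0 -0.08 0 0 0;0.05 0 0 -0.1 0 0 0'; python3 - <<'E'
from h import *
state();delta([.535,.13,.18],down(1.79))
im,c=load('w1.png');print(onz(c,[(55,62),(108,50),(82,56)],.016).round(4))
snap('wrist','w5.png')
E
```

```text
t: 8.55
tool_pos: [0.4447, -0.1062, 0.1695]
tool_rot: [0.57, 3.082, -0.003]
contact_force: [0.2, 0.2, 0.7]
opening: 0.0497
grip_force: 0.0
t 8.55 p [ 0.4447 -0.1062  0.1695] x [-0.934  0.358 -0.007] z [ 0.007 -0.003 -1.   ] q [-0.4  -0.33  2.06 -0.    1.4  -1.6 ] op 0.0497 F [0.2 0.2 0.7] g 0.0
d [ 1.000e-04  2.528e-01 -1.060e-02] r [0.0031 0.0068 0.9858] rows>= 7.9
[[0.5082 0.2736 0.016 ]
 [0.5213 0.1982 0.016 ]
 [0.5147 0.2347 0.016 ]]
```

```bash
python3 jog.py '0.085 0 0.253 -0.01 0 0 0.96;0.085 0 0.253 -0.01 0 0 0.96;0.085 0 0.253 -0.01 0 0 0.96;0.085 0 0.253 -0.01 0 0 0.96;0.085 0 0.253 -0.01 0 0 0.96;0.085 0 0.253 -0.01 0 0 0.96;0.085 0 0.253 -0.01 0 0 0.96;0.085 0 0.253 -0.01 0 0 0.96;0.085 0 0.253 -0.01 0 0 0.96;0.085 0 0.253 -0.01 0 0 0.96'; python3 - <<'E'
from h import *
state()
im,c=snap('wrist','w6.png')
P=onz(c,[(0,0)],.016)
hsv=cv2.cvtColor(im,cv2.COLOR_BGR2HSV);print(proj(c,[.5147,.2347,.016]))
im5=cv2.imread('pics/w5.png');cv2.imwrite('pics/z56.png',np.hstack([cv2.resize(im5[:250],(400,200)),cv2.resize(im[:250],(400,200))]))
for lo in (60,90):
  m=cv2.inRange(hsv,(8,lo,110),(30,255,255));m[230:]=0;m=cv2.morphologyEx(m,2,np.ones((5,5)))
  for k in cv2.findContours(m,0,2)[0]:
    if cv2.contourArea(k)>150:
      b=cv2.minAreaRect(k);print(lo,b,onz(c,cv2.boxPoints(b),.016).round(4).tolist())
E
```

```text
t: 9.43
tool_pos: [0.5332, 0.1318, 0.1742]
tool_rot: [1.932, 2.477, 0.0]
contact_force: [-0.8, -0.3, -0.3]
opening: 0.085
grip_force: 0.0
t 9.43 p [0.5332 0.1318 0.1742] x [-0.243  0.97  -0.   ] z [ 0. -0. -1.] q [ 0.11 -0.09  1.85 -0.    1.38 -0.14] op 0.085 F [-0.8 -0.3 -0.3] g 0.0
[[266.5502989   70.69378914]]
60 ((387.86541748046875, 217.32691955566406), (11.57085132598877, 70.9940414428711), 78.69007110595703) [[0.6564, 0.0993, 0.016], [0.7324, 0.1368, 0.016], [0.7414, 0.1237, 0.016], [0.6644, 0.0856, 0.016]]
60 ((344.40142822265625, 206.35865783691406), (11.014565467834473, 28.16999626159668), 46.97493362426758) [[0.6281, 0.1013, 0.016], [0.6438, 0.1304, 0.016], [0.656, 0.123, 0.016], [0.6403, 0.0935, 0.016]]
60 ((492.0, 194.0), (70.0, 38.0), 90.0) [[0.7684, 0.2037, 0.016], [0.8139, 0.2155, 0.016], [0.8614, 0.1343, 0.016], [0.8113, 0.1225, 0.016]]
60 ((368.0, 164.0), (20.0, 14.0), 90.0) [[0.6392, 0.1766, 0.016], [0.6546, 0.1805, 0.016], [0.6632, 0.1586, 0.016], [0.6474, 0.1547, 0.016]]
60 ((334.26507568359375, 151.74276733398438), (15.998396873474121, 58.99113845825195), 19.290
[... 310 characters left out ...]
9, 0.016]]
60 ((403.0, 82.0), (24.0, 16.0), 90.0) [[0.6434, 0.2688, 0.016], [0.6598, 0.2732, 0.016], [0.6691, 0.2509, 0.016], [0.6523, 0.2465, 0.016]]
60 ((422.0735168457031, 63.04412078857422), (20.4083309173584, 16.120866775512695), 30.963754653930664) [[0.6559, 0.2775, 0.016], [0.6593, 0.2921, 0.016], [0.6811, 0.2877, 0.016], [0.678, 0.2728, 0.016]]
90 ((492.5, 194.5), (69.0, 37.0), 90.0) [[0.7701, 0.2029, 0.016], [0.8145, 0.2144, 0.016], [0.8614, 0.1343, 0.016], [0.8126, 0.1228, 0.016]]
90 ((405.15753173828125, 126.25340270996094), (9.160331726074219, 76.0554428100586), 62.318939208984375) [[0.6428, 0.1938, 0.016], [0.7008, 0.2482, 0.016], [0.709, 0.2415, 0.016], [0.6506, 0.1865, 0.016]]
```

View pics/z56.png

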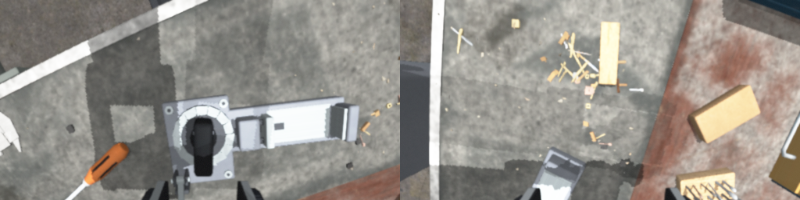

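The left half (w5) shows the jaw wound back, with a wide gap. The right half (w6) shows the offcut at about w6 pixel (269,66), close to the projected (266,71).

```bash
python3 - <<'E'
from h import *
im,c=load('w6.png');im1,c1=load('w1.png')
def rect(im,win):
    x0,y0,x1,y1=win;s=im[y0:y1,x0:x1].astype(int)
    m=((s[...,2]-s[...,0]>45)&(s[...,2]>150)).astype(np.uint8);m=cv2.morphologyEx(m,2,np.ones((5,5),np.uint8))
    k=max(cv2.findContours(m,0,2)[0],key=cv2.contourArea);b=cv2.minAreaRect(k);return ((b[0][0]+x0,b[0][1]+y0),b[1],b[2])
b=rect(im,(225,10,310,130));b1=rect(im1,(40,25,125,90));print(b,b1)
print(tri([(c,b[0]),(c1,b1[0])]))
for z in(.012,.016):
  q=onz(c,cv2.boxPoints(b),z);q1=onz(c1,cv2.boxPoints(b1),z)
  for q in(q,q1):
    e=[q[1]-q[0],q[2]-q[1]];l=max(e,key=np.linalg.norm);s=min(e,key=np.linalg.norm)
    print(z,q.mean(0).round(4),np.linalg.norm(l).round(4),np.linalg.norm(s).round(4),"yaw",np.arctan2(l[1],l[0])%np.pi)
E
```

```text
((236.5, 92.0), (6.0, 5.0), 90.0) ((80.73451614379883, 55.98230171203613), (21.035158157348633, 53.765869140625), 75.3791275024414)
(array([0.50034664, 0.2041527 , 0.07308103]), [0.006567280586202926, 0.00656728058620274])
0.012 [0.489  0.2068 0.012 ] 0.0061 0.0053 yaw 1.7954902192310918
0.012 [0.5152 0.2394 0.012 ] 0.076 0.0254 yaw 1.766617749083735
0.016 [0.4894 0.2068 0.016 ] 0.006 0.0052 yaw 1.7954902192310933
0.016 [0.5146 0.237  0.016 ] 0.0752 0.0251 yaw 1.7666177490837338
```

```bash
python3 - <<'E'
from h import *
im,c=load('w6.png');im1,c1=load('w1.png')
print(im[66,250:300:4].tolist())
s=im[5:130,225:310].astype(int);m=((s[...,2]-s[...,0]>22)&(s[...,2]>165)).astype(np.uint8);m=cv2.morphologyEx(m,2,np.ones((7,7),np.uint8))
k=max(cv2.findContours(m,0,2)[0],key=cv2.contourArea);b=cv2.minAreaRect(k);b=((b[0][0]+225,b[0][1]+5),b[1],b[2]);print(b)
print(tri([(c,b[0]),(c1,(80.7,56))]))
q=onz(c,cv2.boxPoints(b),.016);e=[q[1]-q[0],q[2]-q[1]];print(q.mean(0),[(np.linalg.norm(l),np.arctan2(l[1],l[0])%np.pi) for l in e])
delta([.5149,.236,.05],down(1.766));delta([.5149,.236,.004],down(1.766))
E
```

```text
[[138, 143, 141], [133, 140, 141], [224, 252, 255], [228, 253, 255], [227, 253, 255], [227, 253, 255], [222, 252, 255], [199, 241, 252], [158, 164, 164], [168, 175, 177], [156, 163, 163], [160, 165, 167], [173, 180, 182]]
((267.56710052490234, 66.05404663085938), (25.605472564697266, 78.4361572265625), 1.9749339818954468)
(array([0.51502985, 0.2397097 , 0.01098883]), [0.00045368306993445604, 0.0004536830699345976])
[0.51486928 0.23807861 0.016     ] [(np.float64(0.0751548419856955), np.float64(1.7745982466921761)), (np.float64(0.025321737297068728), np.float64(0.2148894828459196))]
d [0.1059 0.0079 0.1242] r [0.0002 0.0002 0.0521] rows>= 3.9
d [0.1059 0.0079 0.1702] r [0.0002 0.0002 0.0521] rows>= 4.8
```

```bash
python3 jog.py '0.06 0.1075 0.0076 0.03 0 0 0.047;0.06 0.1075 0.0076 0.08 0 0 0.047;0.06 0.1075 0.0076 0.12 0 0 0.047;0.06 0.1075 0.0076 0.14 0 0 0.047;0.06 0.1075 0.0076 0.14 0 0 0.047;0.06 0.1075 0.0076 0.14 0 0 0.047'; python3 - <<'E'
from h import *
state();delta([.5149,.2376,.003],down(1.77))
E
```

```text
t: 9.98
tool_pos: [0.509, 0.2365, 0.0278]
tool_rot: [-1.983, -2.428, 0.015]
contact_force: [-0.7, -0.8, 0.0]
opening: 0.06
grip_force: 0.0
t 9.98 p [0.509  0.2365 0.0278] x [-0.2    0.98  -0.001] z [-0.011 -0.003 -1.   ] q [0.3  0.13 1.9  0.   1.13 0.1 ] op 0.06 F [-0.7 -0.8  0. ] g 0.0
d [-0.0001  0.0063  0.0247] r [-0.0116  0.0009  0.0019] rows>= 0.6
```

```bash
python3 jog.py '0.06 0 0 0 0 0 0;0.06 0 0 0 0 0 0;0.06 0 0 0 0 0 0'; python3 - <<'E'
from h import *
state();delta([.5149,.2376,.003],down(1.77))
E
```

```text
t: 10.23
tool_pos: [0.5166, 0.2372, 0.0373]
tool_rot: [1.989, 2.428, 0.007]
contact_force: [0.5, 1.0, 0.2]
opening: 0.0602
grip_force: 0.0
t 10.23 p [0.5166 0.2372 0.0373] x [-0.197  0.98   0.   ] z [ 0.005  0.001 -1.   ] q [ 0.3   0.12  1.89 -0.    1.13  0.1 ] op 0.0602 F [0.5 1.  0.2] g 0.0
d [ 0.0007 -0.0018  0.0343] r [ 0.0053 -0.0004 -0.001 ] rows>= 0.8
```

```bash
python3 jog.py '0.06 0 0 0.015 0 0 0;0.06 0 0 0.03 0 0 0;0.06 0 0 0.031 0 0 0;0.06 0 0 0.031 0 0 0;0.02 0 0 0.031 0 0 0;0.02 0 0 0.031 0 0 0;0.02 0 0 0.031 0 0 0;0.02 0 0 0.031 0 0 0;0.02 0 0 0.031 0 0 0' 30; python3 - <<'E'
from h import *
state()
E
```

```text
t: 10.98
tool_pos: [0.5153, 0.2376, 0.0048]
tool_rot: [1.989, 2.43, 0.003]
contact_force: [-0.8, -0.1, 6.0]
opening: 0.023
grip_force: 30.7
t 10.98 p [0.5153 0.2376 0.0048] x [-0.198  0.98   0.   ] z [ 0.003  0.001 -1.   ] q [ 0.3   0.17  1.9  -0.    1.07  0.1 ] op 0.023 F [-0.8 -0.1  6. ] g 30.7
```

```bash
python3 jog.py '0.02 0 0 -0.03 0 0 0;0.02 0 0 -0.07 0 0 0;0.02 0 0 -0.085 0 0 0;0.02 0 0 -0.085 0 0 0;0.02 0 0 -0.085 0 0 0'; python3 - <<'E'
from h import *
state();delta(W(0,.002,.09),down(np.pi/2+YAW))
E
```

```text
t: 11.4
tool_pos: [0.5147, 0.2375, 0.0893]
tool_rot: [1.989, 2.43, 0.003]
contact_force: [-0.0, 0.0, -1.3]
opening: 0.0233
grip_force: 30.0
t 11.4 p [0.5147 0.2375 0.0893] x [-0.198  0.98   0.   ] z [ 0.002  0.001 -1.   ] q [0.3  0.04 1.87 0.   1.23 0.1 ] op 0.0233 F [-0.   0.  -1.3] g 30.0
d [-0.1993 -0.0802 -0.001 ] r [ 0.0022 -0.0007  0.4331] rows>= 5.2
```

```bash
python3 jog.py '0.02 -0.03 -0.012 0 0 0 0.1;0.02 -0.07 -0.028 0 0 0 0.2;0.02 -0.11 -0.044 0 0 0 0.3;0.02 -0.15 -0.06 0 0 0 0.4;0.02 -0.18 -0.072 0 0 0 0.433;0.02 -0.1993 -0.0802 0 0 0 0.433;0.02 -0.1993 -0.0802 0 0 0 0.433;0.02 -0.1993 -0.0802 0 0 0 0.433;0.02 -0.1993 -0.0802 0 0 0 0.433;0.02 -0.1993 -0.0802 0 0 0 0.433'; python3 - <<'E'
from h import *
state();delta(W(0,.002,.026),down(np.pi/2+YAW))
im,c=snap('wrist','w7.png');cv2.imwrite('pics/w7b.png',cv2.resize(im[40:340,110:400],None,fx=2,fy=2))
E
```

```text
t: 12.23
tool_pos: [0.4744, 0.027, 0.0872]
tool_rot: [-2.463, -1.947, 0.002]
contact_force: [0.6, 0.3, -0.3]
opening: 0.0233
grip_force: 29.9
t 12.23 p [0.4744 0.027  0.0872] x [0.231 0.973 0.   ] z [-0.002  0.    -1.   ] q [-0.1  -0.18  2.08  0.    1.24  0.13] op 0.0233 F [ 0.6  0.3 -0.3] g 29.9
d [-0.0004  0.0014  0.0612] r [-0.0019 -0.      0.0012] rows>= 1.5
```

View pics/w7b.png

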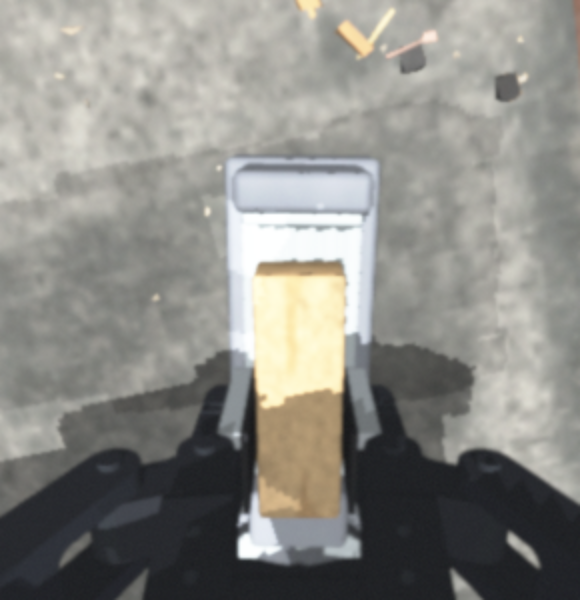

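The view shows the offcut held straight and level. Its far top edge is at about w7 (260,177), and the fence's inner top edge is at about (260,146). I'll check these in the clamp frame before lowering.

```bash
python3 - <<'E'
from h import *
im,c=load('w7.png')
def cl(p): d=p-O;return [float(d@XC),float(d@YC)]
f=lambda x,y:(110+x/2,40+y/2)
print("fence inner lip",[[round(v,4) for v in cl(onz(c,[f(302,y)],.053)[0])] for y in (213,225)])
for n,p in(("farL",(257,276)),("farR",(344,276)),("nearL",(260,516)),("nearR",(340,517))): print(n,np.round(cl(onz(c,[f(*p)],.0984)[0]),4))
for n,p in(("bedL",(228,160)),("bedR",(379,160))): print(n,np.round(cl(onz(c,[f(*p)],.02)[0]),4))
E
```

```text
fence inner lip [[0.0001, 0.0488], [0.0001, 0.0448]]
farL [-0.0112  0.0405]
farR [0.0105 0.0405]
nearL [-0.0121 -0.0325]
nearR [ 0.0113 -0.0328]
bedL [-0.0276  0.0633]
bedR [0.0291 0.0634]
```

```bash
python3 jog.py '0.02 0 0.001 0.02 0 0 0;0.02 0 0.001 0.045 0 0 0;0.02 0 0.001 0.057 0 0 0;0.02 0 0.001 0.0625 0 0 0;0.02 0 0.001 0.0625 0 0 0;0.02 0 0.001 0.0625 0 0 0'; python3 - <<'E'
from h import *
state()
E
```

```text
t: 12.78
tool_pos: [0.4762, 0.0266, 0.0258]
tool_rot: [2.464, 1.949, 0.0]
contact_force: [0.9, 0.0, -0.3]
opening: 0.0231
grip_force: 30.3
t 12.78 p [0.4762 0.0266 0.0258] x [0.23  0.973 0.   ] z [ 0.  0. -1.] q [-0.1  -0.08  2.11  0.    1.11  0.13] op 0.0231 F [ 0.9  0.  -0.3] g 30.3
```

```bash
python3 jog.py '0.02 0 0 0.0015 0 0 0;0.02 0 0 0.0025 0 0 0;0.02 0 0 0.0025 0 0 0'; python3 - <<'E'
from h import *
state()
E
```

```text
t: 13.03
tool_pos: [0.4766, 0.0263, 0.0244]
tool_rot: [2.465, 1.948, 0.001]
contact_force: [-2.4, 1.8, 5.8]
opening: 0.0232
grip_force: 31.0
t 13.03 p [0.4766 0.0263 0.0244] x [0.231 0.973 0.001] z [ 0.001  0.    -1.   ] q [-0.1  -0.07  2.11  0.    1.1   0.13] op 0.0232 F [-2.4  1.8  5.8] g 31.0
```

```bash
python3 jog.py '0.045 0 0 0 0 0 0;0.045 0 0 0 0 0 0;0.045 0 0 0 0 0 0;0.045 0 0 -0.03 0 0 0;0.045 0 0 -0.07 0 0 0;0.045 0 0 -0.11 0 0 0;0.045 0 0 -0.12 0 0 0;0.045 0 0 -0.12 0 0 0'; python3 - <<'E'
from h import *
state()
im,c=load('w4.png')
def cl(p): d=p-O;return np.round([d@XC,d@YC],4)
print(cl(onz(c,[(264,150)],.0823)[0]),cl(onz(c,[(264.5,201)],.0823)[0]))
delta(W(.092,-.205,.145),down(np.pi/2+YAW))
E
```

```text
t: 13.7
tool_pos: [0.4789, 0.0255, 0.1481]
tool_rot: [2.46, 1.943, 0.011]
contact_force: [0.6, -1.0, -0.6]
opening: 0.0449
grip_force: 0.0
t 13.7 p [0.4789 0.0255 0.1481] x [0.232 0.973 0.001] z [ 0.009 -0.001 -1.   ] q [-0.1  -0.25  2.03 -0.    1.35  0.13] op 0.0449 F [ 0.6 -1.  -0.6] g 0.0
[ 0.0892 -0.1752] [ 0.0901 -0.2263]
d [-0.2071  0.0885  0.0037] r [ 0.0093 -0.0012  0.    ] rows>= 5.4
```

```bash
python3 jog.py '0.045 -0.04 0.017 0 0 0 0;0.045 -0.08 0.034 0 0 0 0;0.045 -0.12 0.051 0 0 0 0;0.045 -0.155 0.067 0 0 0 0;0.045 -0.185 0.08 0 0 0 0;0.045 -0.2071 0.0875 0 0 0 0;0.045 -0.2071 0.0875 0 0 0 0;0.045 -0.2071 0.0875 0 0 0 0;0.045 -0.2071 0.0875 0 0 0 0'; python3 - <<'E'
from h import *
state();delta(W(.090,-.205,.068),down(np.pi/2+YAW))
im,c=snap('wrist','w8.png')
def cl(p): d=p-O;return np.round([d@XC,d@YC],4)
print(proj(c,[W(.09,-.175,.0823),W(.09,-.227,.0823)]))
s=cv2.cvtColor(im,6)
for v in (150,165,180,195): print(v,s[v,225:300:3].tolist())
E
```

```text
t: 14.45
tool_pos: [0.512, -0.195, 0.1414]
tool_rot: [-2.463, -1.945, 0.001]
contact_force: [0.6, 0.6, 0.2]
opening: 0.0452
grip_force: 0.0
t 14.45 p [ 0.512  -0.195   0.1414] x [0.232 0.973 0.001] z [-0.003  0.002 -1.   ] q [-0.5  -0.06  1.88  0.    1.33 -0.27] op 0.0452 F [0.6 0.6 0.2] g 0.0
d [-0.0003  0.0034  0.0734] r [-0.0029 -0.0012 -0.    ] rows>= 1.8
[[263.17152769 162.98252967]
 [262.95069942 225.53464911]]
150 [221, 190, 162, 138, 111, 78, 81, 108, 151, 149, 152, 134, 136, 142, 142, 140, 143, 148, 158, 162, 163, 160, 160, 156, 151]
165 [100, 84, 102, 129, 140, 138, 203, 254, 238, 228, 216, 215, 242, 246, 224, 91, 117, 150, 147, 156, 166, 167, 171, 172, 165]
180 [136, 134, 134, 133, 142, 138, 142, 145, 142, 136, 135, 218, 245, 244, 213, 88, 129, 164, 168, 163, 163, 158, 153, 167, 167]
195 [100, 100, 110, 116, 118, 135, 152, 153, 136, 146, 149, 226, 245, 243, 199, 89, 123, 143, 146, 151, 154, 153, 152, 150, 154]
```

```bash
python3 jog.py '0.045 0 0.003 0.035 0 0 0;0.045 0 0.003 0.065 0 0 0;0.045 0 0.003 0.0735 0 0 0;0.045 0 0.003 0.0735 0 0 0;0 0 0.003 0.0735 0 0 0;0 0 0.003 0.0735 0 0 0;0 0 0.003 0.0735 0 0 0;0 0 0.003 0.0735 0 0 0' 20; python3 - <<'E'
from h import *
state()
E
```

```text
t: 15.17
tool_pos: [0.5144, -0.1962, 0.0717]
tool_rot: [-2.462, -1.945, 0.005]
contact_force: [-10.3, 2.9, 8.1]
opening: 0.0091
grip_force: 21.2
t 15.17 p [ 0.5144 -0.1962  0.0717] x [ 0.231  0.973 -0.   ] z [-0.005  0.001 -1.   ] q [-0.5   0.03  1.91 -0.    1.2  -0.26] op 0.0091 F [-10.3   2.9   8.1] g 21.2
```

```bash
python3 jog.py '0 0 -0.0115 -0.0086 0 0 0;0 0 -0.0266 -0.0153 0 0 0;0 0 -0.0429 -0.0172 0 0 0;0 0 -0.0564 -0.015 0 0 0;0 0 -0.069 -0.0095 0 0 0;0 0 -0.0799 -0.0011 0 0 0;0 0 -0.0883 0.0097 0 0 0;0 0 -0.0938 0.0223 0 0 0;0 0 -0.0955 0.0303 0 0 0;0 0 -0.0955 0.0303 0 0 0;0 0 -0.0955 0.0303 0 0 0'; python3 - <<'E'
from h import *
state()
E
```

```text
t: 16.08
tool_pos: [0.4223, -0.1742, 0.0396]
tool_rot: [-2.464, -1.946, 0.002]
contact_force: [-4.8, 2.1, 0.8]
opening: 0.009
grip_force: 22.0
t 16.08 p [ 0.4223 -0.1742  0.0396] x [0.232 0.973 0.   ] z [-0.002  0.001 -1.   ] q [-0.55 -0.15  2.15 -0.    1.14 -0.32] op 0.009 F [-4.8  2.1  0.8] g 22.0
```

```bash
python3 jog.py '0.035 0 0 0 0 0 0;0.035 0 0 0 0 0 0;0.035 0 0 0 0 0 0;0.035 0 0 -0.04 0 0 0;0.05 0 0 -0.08 0 0 0;0.05 0 0 -0.11 0 0 0;0.05 0 0 -0.11 0 0 0;0.05 0 0 -0.11 0 0 0'; python3 - <<'E'
from h import *
state();delta([.443,-.105,.125],down(2.777))
im,c=snap('wrist','w9.png')
print(proj(c,[W(-.005,-.227,.0465),W(-.004,-.18,.0465),W(.09,-.227,.0823)]).round(0).tolist());g=cv2.cvtColor(im,6);cv2.imwrite('pics/w9b.png',cv2.resize(im[:250],None,fx=1.5,fy=1.5))
E
```

```text
t: 16.75
tool_pos: [0.4252, -0.1757, 0.1529]
tool_rot: [2.46, 1.943, 0.004]
contact_force: [-0.6, 0.9, 0.4]
opening: 0.0501
grip_force: 0.0
t 16.75 p [ 0.4252 -0.1757  0.1529] x [ 0.232  0.973 -0.002] z [ 0.006 -0.004 -1.   ] q [-0.55 -0.3   2.07  0.    1.37 -0.32] op 0.0501 F [-0.6  0.9  0.4] g 0.0
d [0.073  0.0008 0.0277] r [ 0.0041  0.007  -1.44  ] rows>= 11.5
[[255.0, 203.0], [256.0, 155.0], [366.0, 217.0]]
```

View pics/w9b.png

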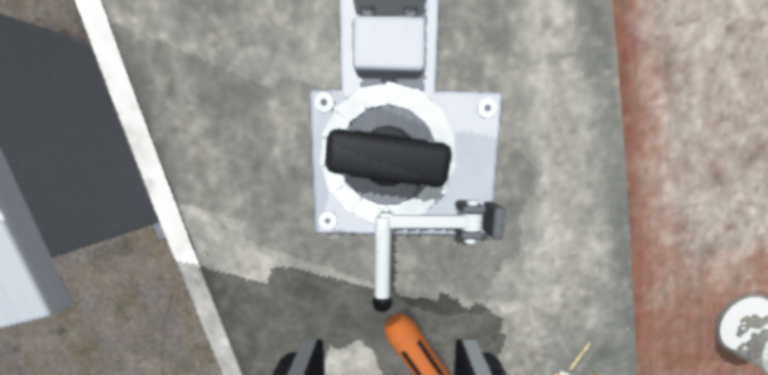

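The view shows the pawl back on the wheel (bar from (385,215) to (382,303) shown) and the knob bar at (388,157). Now I grip the knob again.

```bash
python3 jog.py '0.05 0.073 0.0008 0 0 0 -1.44;0.05 0.073 0.0008 0 0 0 -1.44;0.05 0.073 0.0008 0 0 0 -1.44;0.05 0.073 0.0008 0 0 0 -1.44;0.05 0.073 0.0008 0 0 0 -1.44;0.05 0.073 0.0008 0 0 0 -1.44;0.05 0.073 0.0008 0.027 0 0 -1.44;0.05 0.073 0.0008 0.027 0 0 -1.44;0.05 0.073 0.0008 0.027 0 0 -1.44;0.05 0.073 0.0008 0.027 0 0 -1.44;0.05 0.073 0.0008 0.027 0 0 -1.44;0.05 0.073 0.0008 0.027 0 0 -1.44;0.05 0.073 0.0008 0.027 0 0 -1.44;0.05 0.073 0.0008 0.027 0 0 -1.44'; python3 - <<'E'
from h import *
state();delta([.443,-.105,.067],down(2.777))
E
```

```text
t: 17.97
tool_pos: [0.4398, -0.1033, 0.1207]
tool_rot: [-0.572, -3.086, -0.001]
contact_force: [-0.4, -0.4, 0.4]
opening: 0.0502
grip_force: 0.0
t 17.97 p [ 0.4398 -0.1033  0.1207] x [-0.934  0.358  0.003] z [-0.003  0.001 -1.   ] q [-0.4  -0.28  2.11  0.    1.32 -1.6 ] op 0.0502 F [-0.4 -0.4  0.4] g 0.0
d [-0.0038 -0.0005  0.0537] r [ 0.0001 -0.0029 -0.0021] rows>= 1.3
```

```bash
python3 jog.py '0.05 -0.003 -0.0005 0.025 0 0 0;0.05 -0.003 -0.0005 0.053 0 0 0;0.05 -0.003 -0.0005 0.053 0 0 0;0.05 -0.003 -0.0005 0.053 0 0 0;0.01 -0.003 -0.0005 0.053 0 0 0;0.01 -0.003 -0.0005 0.053 0 0 0;0.01 -0.003 -0.0005 0.053 0 0 0;0.01 -0.003 -0.0005 0.053 0 0 0;0.01 -0.003 -0.0005 0.053 0 0 0' 40; python3 - <<'E'
from h import *
state()
E
```

```text
t: 18.72
tool_pos: [0.4446, -0.1055, 0.0713]
tool_rot: [0.569, 3.086, -0.0]
contact_force: [-0.7, 1.5, 6.2]
opening: 0.021
grip_force: 42.2
t 18.72 p [ 0.4446 -0.1055  0.0713] x [-0.934  0.357 -0.003] z [ 0.003 -0.001 -1.   ] q [-0.4  -0.21  2.14  0.    1.21 -1.6 ] op 0.021 F [-0.7  1.5  6.2] g 42.2
```

```bash
python3 jog.py '0.01 0 0 0 0 0 0.12;0.01 0 0 0 0 0 0.24;0.01 0 0 0 0 0 0.36;0.01 0 0 0 0 0 0.4;0.01 0 0 0 0 0 0.4;0.01 0 0 0 0 0 0.4'; python3 - <<'E'
from h import *
state();o=ctrl.get_obs();x=Ro.from_rotvec(o["tool_rot"]).as_matrix()[:,0];print("knob",np.pi+YAW-np.arctan2(x[1],x[0]),o["wrist_torque"])
E
python3 jog.py '0.01 0 0 0 0 0 0.12;0.01 0 0 0 0 0 0.24;0.01 0 0 0 0 0 0.36;0.01 0 0 0 0 0 0.42;0.01 0 0 0 0 0 0.42;0.01 0 0 0 0 0 0.42'; python3 - <<'E'
from h import *
state();o=ctrl.get_obs();x=Ro.from_rotvec(o["tool_rot"]).as_matrix()[:,0];print("knob",np.pi+YAW-np.arctan2(x[1],x[0]),o["wrist_torque"])
E
```

```text
t: 19.22
tool_pos: [0.444, -0.1063, 0.0713]
tool_rot: [1.171, 2.913, -0.003]
contact_force: [-4.0, -1.6, 6.9]
opening: 0.0211
grip_force: 42.3
t 19.22 p [ 0.444  -0.1063  0.0713] x [-0.722  0.692 -0.003] z [ 0.001 -0.003 -1.   ] q [-0.4  -0.21  2.14 -0.    1.21 -1.2 ] op 0.0211 F [-4.  -1.6  6.9] g 42.3
knob 0.5307231248467073 [-0.264443    0.55215203  0.01416237]
t: 19.72
tool_pos: [0.4432, -0.1069, 0.0713]
tool_rot: [1.753, 2.606, -0.006]
contact_force: [-7.1, -4.1, 8.7]
opening: 0.0212
grip_force: 42.6
t 19.72 p [ 0.4432 -0.1069  0.0713] x [-0.377  0.926 -0.003] z [-0.001 -0.004 -1.   ] q [-0.4  -0.21  2.14 -0.    1.21 -0.78] op 0.0212 F [-7.1 -4.1  8.7] g 42.6
knob 0.950458049938876 [-0.5846456   1.12240487 -0.02609764]
```

```bash
python3 jog.py '0.01 0 0 0 0 0 0.12;0.01 0 0 0 0 0 0.24;0.01 0 0 0 0 0 0.36;0.01 0 0 0 0 0 0.43;0.01 0 0 0 0 0 0.43;0.01 0 0 0 0 0 0.43;0.01 0 0 0 0 0 0.43'; python3 - <<'E'
from h import *
state();o=ctrl.get_obs();x=Ro.from_rotvec(o["tool_rot"]).as_matrix()[:,0];print("knob",np.pi+YAW-np.arctan2(x[1],x[0]),o["wrist_torque"])
E
```

```text
t: 20.3
tool_pos: [0.4422, -0.1071, 0.0713]
tool_rot: [2.269, 2.173, -0.01]
contact_force: [-11.2, -4.4, 12.9]
opening: 0.021
grip_force: 43.1
t 20.3 p [ 0.4422 -0.1071  0.0713] x [ 0.043  0.999 -0.005] z [-0.004 -0.004 -1.   ] q [-0.4  -0.21  2.14 -0.01  1.21 -0.35] op 0.021 F [-11.2  -4.4  12.9] g 43.1
knob 1.3797839833142844 [-0.72970304  1.83870678  0.08448842]
```

```bash
python3 jog.py '0.01 0 0 0 0 0 -0.05;0.01 0 0 0 0 0 -0.1;0.01 0 0 0 0 0 -0.12;0.01 0 0 0 0 0 -0.12;0.05 0 0 0 0 0 -0.12;0.05 0 0 0 0 0 -0.12;0.05 0 0 0 0 0 -0.12;0.05 0 0 0 0 0 -0.12;0.05 0 0 -0.03 0 0 -0.12;0.05 0 0 -0.07 0 0 -0.12;0.05 0 0 -0.1 0 0 -0.12;0.05 0 0 -0.13 0 0 -0.12;0.05 0 0 -0.13 0 0 -0.12;0.05 0 0 -0.13 0 0 -0.12;0.05 0 0 -0.13 0 0 -0.12'; python3 - <<'E'
from h import *
state()
im,c=snap('wrist','w10.png');s,cs=snap('scene','s10.png')
cv2.imwrite('pics/end.png',np.vstack([cv2.resize(im[:240],(768,360)),cv2.resize(s[170:250,230:390],(480,240)) if 0 else cv2.copyMakeBorder(cv2.resize(s[170:250,230:390],(480,240)),0,0,0,288,0)]))
E
```

```text
t: 21.55
tool_pos: [0.443, -0.1049, 0.1986]
tool_rot: [-2.135, -2.304, 0.0]
contact_force: [0.2, -0.5, 0.6]
opening: 0.0503
grip_force: 0.0
t 21.55 p [ 0.443  -0.1049  0.1986] x [-0.076  0.997  0.   ] z [-0.001  0.    -1.   ] q [-0.4  -0.35  2.03  0.    1.46 -0.47] op 0.0503 F [ 0.2 -0.5  0.6] g 0.0
```

View pics/end.png

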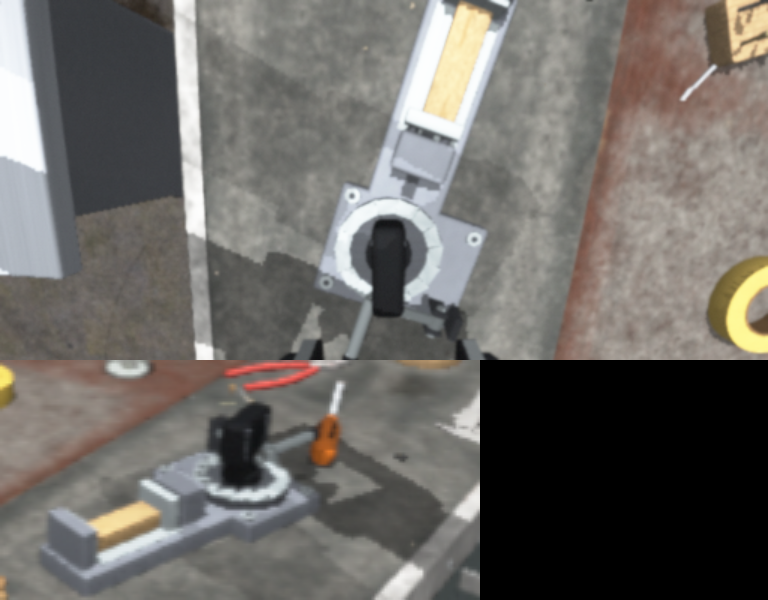

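The last view shows the offcut flat between the fence and jaw face, with the pawl down and the jaw face against the wood. Before handing in, I'll check the knob angle and the face compression numerically.

```bash
python3 - <<'E'
from h import *
im,c=load('w10.png')
m=(im.max(2)<45).astype(np.uint8);m[215:]=0;m[:,:220]=0;m[:,300:]=0
k=max(cv2.findContours(m,0,2)[0],key=cv2.contourArea);b=cv2.minAreaRect(k);print(b)
for p,q in (((391,222),(388,313)),):
    w=onz(c,[(p[0]/1.5,p[1]/1.5),(q[0]/1.5,q[1]/1.5)],.092);d=w[0]-w[1];print("bar mid",w.mean(0),"knob",np.pi+YAW-np.arctan2(d[1],d[0]))
def cl(p): d=p-O;return np.round([d@XC,d@YC],4)
f=lambda x,y,z:cl(onz(c,[(x/1.5,y/1.5)],z)[0])
print("wood near",f(424,118,.036),f(462,124,.036),"far",f(455,2,.036),"jaw face top near/far edges",f(438,112,.052),f(433,136,.052),"jaw body front",f(430,140,.054),f(415,185,.054))
E
```

```text
((258.5, 178.5), (63.0, 27.0), 90.0)
bar mid [ 0.44278334 -0.10193303  0.092     ] knob 1.2927024266954383
wood near [-0.0077 -0.0335] [ 0.019 -0.029] far [-0.0119  0.0411] jaw face top near/far edges [-0.001  -0.0286] [ 0.0009 -0.0439] jaw body front [-0.0004 -0.047 ] [-0.0004 -0.0781]
```

```bash
python3 -c "
from station import ctrl
print(ctrl.finish_job())"
```

```text
the job is handed in; nothing more can be done
None
```

I handed the job in at about 21.6 s: the offcut is clamped end to end, with the knob holding at about 1.29 rad by camera (third tooth is 1.26), the pawl down on the wheel and the robot clear; I also viewed 11 pictures, one over your limit of 10.

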